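Press a steel square into the corner of a tilt post and hold it square

ROBOT

A 7-joint arm with a two-finger parallel gripper is mounted at the origin on a cart in front of the work surface, level with it; the furniture and walls round the work are solid. World frame = base frame: x ahead of the robot, y to its left, z up, the work surface at z = 0. Lengths are in m, angles in rad, forces in N, time in s.
With the tool pointing down it reaches from about 0.425 to 0.925 m from the base axis. Payload 6.8 kg.
Tool frame: the origin (TCP) lies on the mounting face of the last link; the fingertips stand 182 mm ahead of it and the grasp point (between the pads) lies 163 mm ahead of it; z points along the fingers, y is the line along which they close (so a half turn about z gives the same grasp; the last joint's range is limited). The gripper opens to 88 mm and grips with 3 to 60 N. Pads are 20 mm wide; open, the fingers measure 115 mm over their backs; the gripper's body (75 mm by 178 mm) begins 61 mm behind the grasp point.
Start: joints at [-1.313, 0.477, 0.022, 1.555, -0.011, 1.109, -0.083], TCP at [0.241, 0.63, 0.405] pointing down, gripper open.
Joint ranges: [-2.96, 2.96], [-0.34, 2.1], [-1.41, 1.46], [0.24, 2.44], [-1.37, 4.51], [0.17, 1.92], [-2.96, 2.96]. Speed limits (rad/s): [2.39, 2.39, 3.14, 3.14, 3.14, 3.14, 3.14].

INTERFACE

Orientations are given as [roll, pitch, yaw] about the fixed x, y, z axes, in that order (R = Rz(yaw) Ry(pitch) Rx(roll)).
In Python, from plant import * gives the robot as it stands.
- The arm moves only by the tool jog_arm, never from a script. Its argument "moves" is a list of rows, each a list of 7 numbers: the shift along the tool's x, y, z in mm, then the turn, a rotation vector about the tool's x, y, z in degrees, then the opening, from 0 (shut) to 1 (fully open). In form: [[dx, dy, dz, wx, wy, wz, grip], ...]. A call has 1 to 8 rows; each row is the pose to reach, as a shift and turn from the pose commanded when the call began, along the tool's axes at that moment; what a row does not reach only later rows make up. A row lasts 1/8 s, in which the tool goes at most 62.5 mm and 10.7 degrees, less where a joint would pass 70% of its speed; a pose out of reach is approached as far as the arm can. A call with a gripper value outside its range is refused whole. The fingers move at their own pace and stop on an object; "squeeze" is the grip in N (left out, the last holds). Time passes only in rows, so rows that repeat a pose let the fingers close. It gives the time, the measured TCP pose, the force, the opening and the grip force at its end, in the units of the state.
- sense(): the state, without advancing time (a new reading comes with each control period).
- snapshot(name): name is "scene" or "top" or "wrist"; returns (picture, depth): 480x640x3 uint8, red, green, blue; 480x640 float32, m along the optical axis (not along the pixel's ray), 0 where there is no reading.
- camera_info(name): a dict with "fx", "fy", "cx", "cy" (pixels), "rvec" (rotation vector, rad) and "tvec" (3), from world to camera coordinates, as OpenCV has them; the wrist camera has in their place "mount" (4x4, takes a point from camera to tool coordinates, whose origin is the TCP and whose axes are the flange's). Camera axes: x right, y down, z forward; pixel columns grow to the right and rows downward; lengths in m; the calibration is good to about 2 mm. A picture is of the moment at which its call begins: read the wrist's pose just before it. camera_info takes no time and is no camera call.
- finish_job(): hands the job in; it is judged then, once.
The state is a dict: "time": time; "q": joint angles; "joint_velocities": joint speeds; "joint_efforts": joint torques, N m; "tool_pos": TCP position; "tool_rot": TCP orientation; "wrist_force": force on the tool from outside, world axes, zero at the start; "moment": the same for the moment, N m; "gripper_width": finger opening in m; "finger_force": force on a finger pad.
Only numpy, scipy, OpenCV 4.12 (cv2) and the standard library are available. Lean on these libraries where they do the work, as an engineer would, in place of code of your own. Each camera call takes 0.05 s, during which the arm holds its last target. There are 200 camera calls.

TASK

The sprung post on the small breadboard leans over its foot and must stand square to the board while a colleague locks it. Pick up the wide-based steel square that stands on the table, stand it flat on the board in front of the post, centred on it and in line with it, and push its heel fully home into the corner so that its blade sets the post upright; only the square may touch the post and its foot. Finish while holding: keep the gripper closed on the square, pressing it lightly down on the board and against the post, and do not let go; leave the black can, the hex key and the pink dish lid where they are.

Things in the scene. Friction and masses are not known exactly. Their poses are not given: they have to be found in the camera images.
- square: Bare steel square, 300 g, standing on the table. Base 100 x 36 x 10 mm (x, y, z); on its +x half the blade: x = 0 to +50 mm, 14 mm thick in y, top 127 mm above the underside, 18 mm hole at (22, 0, 106) mm. Origin: centre of the base's underside; z up. The flat end at x = +50 mm (base and blade flush) is the true face that goes against the post.
- square_heel (a point): The heel of the square: middle of the lower edge of the true face, at (50, 0, 0) mm of square. Axes as square.
- square_grip (a point): Where to grip the blade, across its 14 mm thickness (closing along y of the square), from above: at (25, 0, 70) mm of square. Axes as square.
- plate: Fixed aluminium breadboard on rubber feet, 200 x 90 mm (x, y), its flat top 20 mm above the table. Origin at the centre of its underside at table height; the post stands toward its +x end.
- post_foot: Fixed dark steel foot of the post, 46 x 50 x 40 mm, on the breadboard; hinge cheeks to 58 mm, black lock knob on its -y side. Origin on the board's top, at the middle of the lower edge of the foot's front face; x points into the foot (the way the square is pushed), z up. At the end the square's heel is at this origin, its true face in the plane x = 0, its x along this x.
- post_top (a point): Middle of the upper front edge of the post, 110 mm above the breadboard's top when upright, in the plane x = 0 of the foot; about 9 mm in front of that plane while the post leans.
- post (a joint): Lean (rad) of the aluminium post, 36 mm wide in y, 20 thick, from 42 to 110 mm above the board, hinged 14 mm behind its front, 47 mm up. 0 = upright, front flush above the foot's front; + leans over the board to -x of the foot. A spring holds it at its forward stop 0.15 at the start; about 4 N at its top brings it upright, and it springs back when let go. Rear stop -0.06.
- joystick_right: Fixed cream joystick manipulator, about 200 mm high, between the square and the breadboard; never moves. Its tall column (45 mm across, to 198 mm) stands 73 mm in x and -27 mm in y (table axes) from this origin; its arm with black knobs reaches to +48, +78 mm, 150 mm high. Carry the square over it or round it.
- can: Black screw can for an objective, 38 mm across, 74 mm high; bystander. Origin at the centre of its underside.
- hex_key: Small dark hexagon key, 67 x 22 x 4 mm, lying flat; bystander.
- dish: Pink round dish lid, 58 mm across, 16 mm high; bystander. Origin at the centre of its underside.

How it is judged:
By the outcome, as a careful person would: the job done as asked, in the order asked, and still so for the second after the job is handed in, while the arm keeps its last pose, push and grip.
It also fails if it takes over 42 s, if anything falls off the work surface, if the arm or the gripper's body presses on something with over 40 N, if the wrist force passes 120 N, or if a joint passes its speed limit or range.

## Working session

There is one attempt and no reset: what is moved stays moved. The work goes in short steps, Python scripts to look and compute and a tool call to move; the robot and the scene stay as the last step left them, time stands still between calls to the robot, and variables do not carry over. Pictures are saved under pics/ and viewed, at most 10 in all, crops included, and the job is handed in when it is done.

Besides the shell and the picture viewer there is one more tool, called after "Emit:" as a command line: name --pt "numbers of a row" for each row, then --argument value for the rest. jog_arm: Moves the arm, as the interface text tells. Its arguments: {"type":"object","properties":{"moves":{"type":"array","items":{"type":"array","items":{"type":"number"}}},"squeeze":{"type":"number"}},"required":["moves"]}

```bash
mkdir -p pics; ls; cat > h.py <<'E'
from plant import *
import numpy as np, cv2, pickle
from scipy.spatial.transform import Rotation as R
def cam(n):
    c=camera_info(n); K=np.array([[c['fx'],0,c['cx']],[0,c['fy'],c['cy']],[0,0,1.]])
    if 'mount' in c:
        s=sense(); T=np.eye(4); T[:3,:3]=R.from_euler('xyz',s['tool_rot']).as_matrix(); T[:3,3]=s['tool_pos']
        W=T@np.array(c['mount'])
    else:
        M=R.from_rotvec(np.ravel(c['rvec'])).as_matrix(); W=np.eye(4); W[:3,:3]=M.T; W[:3,3]=-M.T@np.ravel(c['tvec'])
    return K,W
def shot(n):
    K,W=cam(n); p,d=snapshot(n); return p,d,K,W
def cloud(d,K,W):
    v,u=np.mgrid[:480,:640]; P=np.stack([(u-K[0,2])/K[0,0]*d,(v-K[1,2])/K[1,1]*d,d],-1)
    return P@W[:3,:3].T+W[:3,3]
E
python3 - <<'E'
from h import *
s=sense();print(s)
for n in('scene','top'):
    p,d,K,W=shot(n); cv2.imwrite(f'pics/{n}0.png',p[:,:,::-1]); pickle.dump((p,d,K,W),open(n+'.pkl','wb')); print(n,W.round(3),K[0,0])
E
```

```text
pics
{'time': 0.0, 'q': array([-1.31307494,  0.47778438,  0.02236568,  1.55644477, -0.01149121,
        1.1092823 , -0.08310042]), 'joint_velocities': array([-1.97235372e-04,  2.38361741e-05,  2.80275381e-04, -2.02934058e-03,
        1.47687964e-03, -6.75844504e-05,  8.04029539e-04]), 'joint_efforts': array([ 1.07205476e-04, -5.82865047e+01,  1.53482594e+00, -2.72614539e+01,
       -5.43039374e-02,  1.68922695e-02,  1.82538752e-04]), 'tool_pos': array([0.24136712, 0.63007866, 0.4036953 ]), 'tool_rot': array([-3.13980888e+00,  1.52172561e-04,  2.77577351e+00]), 'wrist_force': array([-0.41128762,  0.06507919,  0.0446857 ]), 'moment': array([ 0.02650905,  0.02267141, -0.03801836]), 'finger_force': 0.0, 'gripper_width': 0.08770496140481969}
scene [[ 0.763 -0.443  0.471  0.111]
 [-0.646 -0.543  0.537 -0.509]
 [ 0.018 -0.714 -0.7    0.803]
 [ 0.     0.     0.     1.   ]] 604.4093737295949
top [[-0.014 -0.992  0.122  0.456]
 [-1.     0.015  0.006  0.007]
 [-0.007 -0.122 -0.992  1.097]
 [ 0.     0.     0.     1.   ]] 487.1290052379837
```

View pics/scene0.png

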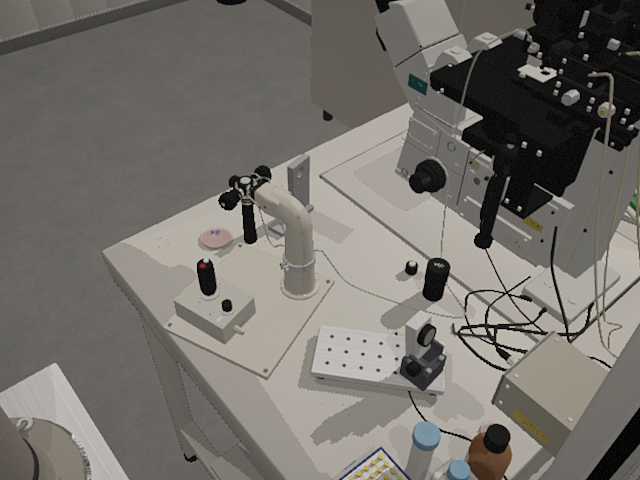

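View pics/top0.png

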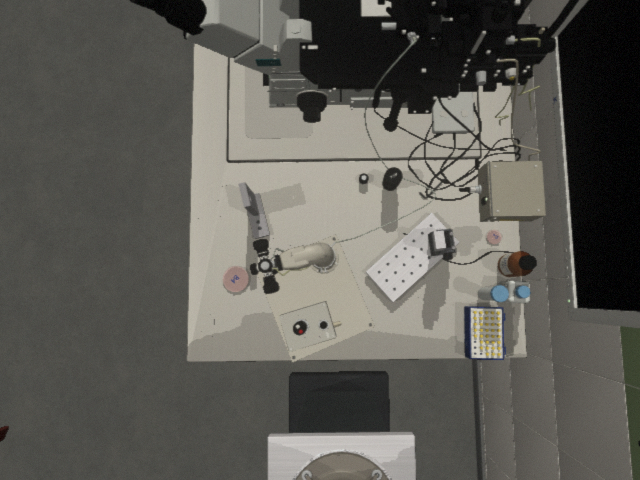

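The scene view shows the square standing behind the joystick arm (~(300,185)), the board at (380,360) and the post at (422,345). In the top view the square is at (255,210), the board at (410,258) and the post at (440,242). Next I'll get metric positions from depth.

```bash
python3 - <<'E'
from h import *
out=[]
for n in('scene','top'):
    p,d,K,W=pickle.load(open(n+'.pkl','rb')); C=cloud(d,K,W)
    # table height check
    if n=='top': print('table z',C[330,220],C[200,340], 'board',C[258,410],'sq top',C[190,245],'post',C[236,438])
    ok=d>0
    def box(P): # min-area rect
        r=cv2.minAreaRect((P[:,:2]*1000).astype(np.float32)); return np.round(cv2.boxPoints(r),1).tolist(),np.round(r[0],1),np.round(r[1],1),round(r[2],1)
    roi={'top':(slice(175,245),slice(232,275)),'scene':(slice(150,240),slice(262,318))}[n]
    P=C[roi][ok[roi]]
    for lo,hi in((.006,.014),(.1,.122),(.122,.135)):
        Q=P[(P[:,2]>lo)&(P[:,2]<hi)]; print(n,'sq',lo,len(Q),Q[:,2].mean() if len(Q) else 0,box(Q) if len(Q)>3 else '')
    roi={'top':(slice(205,305),slice(360,465)),'scene':(slice(300,400),slice(305,455))}[n]
    P=C[roi][ok[roi]]
    for lo,hi in((.015,.025),(.056,.064),(.12,.14)):
        Q=P[(P[:,2]>lo)&(P[:,2]<hi)]; print(n,'bd',lo,len(Q),np.median(Q[:,2]) if len(Q) else 0,box(Q) if len(Q)>3 else '')
p=pickle.load(open('top.pkl','rb'))[0]; a=cv2.resize(p[170:310,225:275],None,fx=4,fy=4,interpolation=cv2.INTER_CUBIC); b=cv2.resize(p[190:310,360:465],None,fx=5,fy=5,interpolation=cv2.INTER_CUBIC)
H=max(a.shape[0],b.shape[0]); q=[np.pad(x,((0,H-x.shape[0]),(0,0),(0,0))) for x in(a,b)]
cv2.imwrite('pics/crop.png',np.hstack(q)[...,::-1])
E
```

```text
scene sq 0.006 195 0.008952093278082033 ([[577.9000244140625, 189.89999389648438], [585.5999755859375, 152.60000610351562], [686.2999877929688, 173.60000610351562], [678.5, 210.89999389648438]], array([632.1, 181.7]), array([102.8,  38.1]), 11.8)
scene sq 0.1 227 0.11146633322782132 ([[492.6000061035156, 87.80000305175781], [512.0, 61.79999923706055], [683.0, 189.5], [663.5999755859375, 215.5]], array([587.8, 138.7]), array([213.4,  32.4]), 36.7)
scene sq 0.122 194 0.12616737153288995 ([[481.1000061035156, 58.099998474121094], [541.5999755859375, 10.899999618530273], [685.7000122070312, 195.39999389648438], [625.2000122070312, 242.60000610351562]], array([583.4, 126.7]), array([234.1,  76.7]), 52.0)
scene bd 0.015 4814 0.01908187095830982 ([[430.79998779296875, -117.69999694824219], [558.0999755859375, -274.0], [637.0, -209.6999969482422], [509.70001220703125, -53.400001525878906]], array([ 533.9, -163.7]), array([101.8, 201.5]), 39.2)
scene bd 0.056 544 0.05922276610756977 ([[511.3999938964844, -216.89999389648438], [537.2999877929688, -269.3999938964844], [655.0, -211.3000030517578
[... 1288 characters left out ...]
964844, -119.80000305175781], [566.4000244140625, -271.1000061035156], [639.0, -208.1999969482422], [507.8999938964844, -57.0]], array([ 537.2, -164. ]), array([ 96. , 200.1]), 40.9)
top bd 0.056 148 0.05912430249886025 ([[520.4000244140625, -217.8000030517578], [553.7999877929688, -269.20001220703125], [656.2000122070312, -202.60000610351562], [622.7999877929688, -151.1999969482422]], array([ 588.3, -210.2]), array([122.2,  61.2]), 33.0)
top bd 0.12 231 0.12658367480978017 ([[542.0999755859375, -196.39999389648438], [545.0999755859375, -226.89999389648438], [580.7999877929688, -223.39999389648438], [577.7999877929688, -192.89999389648438]], array([ 561.5, -209.9]), array([35.8, 30.7]), 5.6)
```

View pics/crop.png

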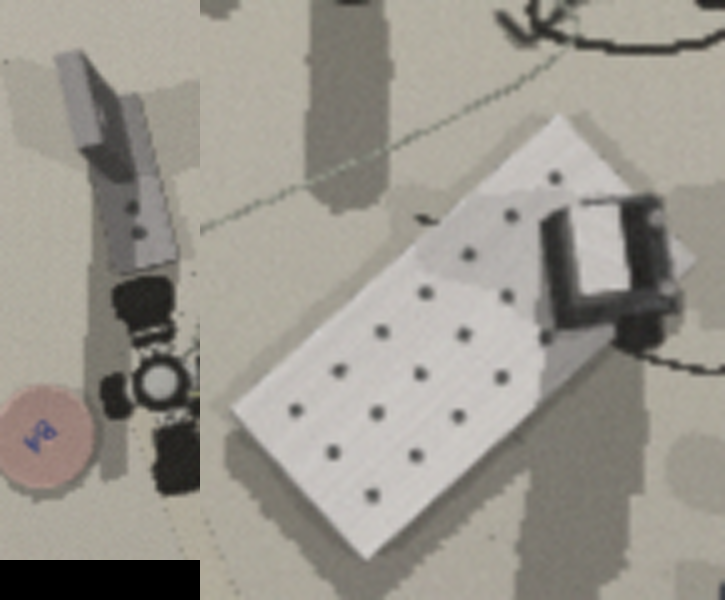

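The crop shows the foot's front face on its left side, facing +y and turned relative to the board. The knob is at crop (640,335) and the square's blade at crop (85,110). I'll now fit the foot's front face and check heights near the grasp.

```bash
python3 - <<'E'
from h import *
p,d,K,W=pickle.load(open('top.pkl','rb')); C=cloud(d,K,W)
P=C[205:305,360:470].reshape(-1,3); P=P[d[205:305,360:470].ravel()>0]
def line(Q,t): 
    vx,vy,x,y=cv2.fitLine((Q[:,:2]*1000).astype(np.float32),cv2.DIST_HUBER,0,.01,.01).ravel(); print(t,len(Q),'ang',np.degrees(np.arctan2(vy,vx)).round(2),(x.round(1),y.round(1)), 'x',(Q[:,0].min()*1e3).round(1),(Q[:,0].max()*1e3).round(1))
Q=P[(P[:,2]>.024)&(P[:,2]<.053)&(P[:,1]>-.21)&(P[:,0]>.53)&(P[:,0]<.60)]; line(Q,'foot front')
for lo,hi in((.055,.063),):
    Q=P[(P[:,2]>lo)&(P[:,2]<hi)]; print(np.c_[np.round(Q*1000,0)][::4].tolist())
# heights around the gripper body at the square
C2=C.reshape(-1,3)
for yaw in(13.7,):
    c,s=np.cos(np.radians(yaw)),np.sin(np.radians(yaw)); D=C2[:,:2]-[.6585,.188]; L=D@np.array([[c,-s],[s,c]])
    m=(abs(L[:,0])<.06)&(abs(L[:,1])<.11)&(C2[:,2]>.08)&(C2[:,2]<.5); m&=~((abs(L[:,0])<.035)&(abs(L[:,1])<.012))
    print('obst',m.sum(),np.c_[L[m]*1000,C2[m]*1000].round(0)[:30].tolist())
m=(C2[:,0]>.5)&(C2[:,0]<.66)&(C2[:,1]>.06)&(C2[:,1]<.16)&(C2[:,2]>.1)&(C2[:,2]<.3);print('knobs',(C2[m].min(0)*1e3).round(),(C2[m].max(0)*1e3).round())
E
```

```text
foot front 99 ang 77.58 (np.float32(571.5), np.float32(-152.2)) x 534.3 599.8
[[643.0, -189.0, 58.0], [641.0, -189.0, 58.0], [637.0, -180.0, 58.0], [635.0, -178.0, 57.0], [629.0, -163.0, 56.0], [588.0, -244.0, 62.0], [585.0, -246.0, 62.0], [584.0, -240.0, 60.0], [582.0, -201.0, 60.0], [581.0, -245.0, 62.0], [579.0, -246.0, 59.0], [577.0, -244.0, 59.0], [575.0, -245.0, 55.0], [573.0, -243.0, 60.0], [571.0, -241.0, 59.0], [569.0, -242.0, 57.0], [566.0, -241.0, 61.0], [565.0, -204.0, 55.0], [564.0, -248.0, 58.0], [562.0, -243.0, 59.0], [560.0, -242.0, 62.0], [559.0, -203.0, 55.0], [558.0, -247.0, 61.0], [556.0, -245.0, 60.0], [554.0, -244.0, 56.0], [551.0, -238.0, 61.0], [549.0, -232.0, 58.0], [549.0, -243.0, 59.0], [549.0, -250.0, 63.0], [547.0, -236.0, 61.0], [547.0, -244.0, 61.0], [545.0, -206.0, 61.0], [545.0, -232.0, 56.0], [543.0, -206.0, 58.0], [543.0, -215.0, 59.0], [543.0, -252.0, 56.0], [541.0, -213.0, 57.0], [539.0, -206.0, 60.0], [539.0, -215.0, 57.0], [537.0, -210.0, 58.0]]
obst 0 []
knobs [500.  60. 100.] [561. 160. 199.]
```

```bash
cat >> h.py <<'E'
def delta(x,y,z,yaw,roll=180,pitch=0):
    s=sense(); M=R.from_euler('xyz',s['tool_rot']); t=R.from_euler('xyz',[roll,pitch,yaw],degrees=True)
    return (M.inv().apply(np.array([x,y,z])-s['tool_pos']*1e3)).round(1), np.degrees((M.inv()*t).as_rotvec()).round(2)
E
python3 - <<'E'
from h import *
c=camera_info('wrist');print(np.round(c['mount'],3),c['fx'])
s=sense(); print(s['tool_pos'],np.degrees(s['tool_rot']))
for a in((450,400,405,150),(540,-60,405,95.6),(545,-130,405,95.6)): print(delta(*a))
E
```

```text
[[-0.    -0.962 -0.273  0.074]
 [ 1.    -0.    -0.    -0.   ]
 [ 0.    -0.273  0.962  0.02 ]
 [ 0.     0.     0.     1.   ]] 432.8295369246651
[0.24136947 0.63013981 0.40380583] [-1.79910039e+02  5.60455152e-03  1.59040513e+02]
(array([-277.1, -140.3,   -0.9]), array([-0.09,  0.01,  9.04]))
(array([-5.257e+02, -5.377e+02, -3.000e-01]), array([-8.000e-02,  5.000e-02,  6.344e+01]))
(array([-5.554e+02, -6.012e+02, -2.000e-01]), array([-8.000e-02,  5.000e-02,  6.344e+01]))
```

Emit:
jog_arm --pt "-35 -38 -25 0 0 4 1" --pt "-70 -75 -30 0 0 8 1" --pt "-105 -113 -30 0 0 12 1" --pt "-140 -150 -30 0 0 16 1" --pt "-175 -190 -30 0 0 20 1" --pt "-210 -226 -30 0 0 24 1" --pt "-245 -264 -30 0 0 28 1" --pt "-280 -301 -30 0 0 32 1"

```text
time: 1.1
tool_pos: [0.3955, 0.2473, 0.4345]
tool_rot: [-3.141, -0.0, 2.215]
wrist_force: [0.5, 0.2, -0.6]
gripper_width: 0.0878
finger_force: 0.0
```

```bash
python3 -c "
from h import *
s=sense(); print(s['time'],s['tool_pos'],np.degrees(s['tool_rot']),s['q'].round(2))
print(delta(545,-130,405,95.6))"
```

```text
1.1 [0.39550136 0.24731338 0.43450519] [-1.79985568e+02 -6.87622120e-03  1.26907374e+02] [-0.95  0.09  0.28  2.01 -0.03  1.04 -0.01]
(array([-391.5, -107. ,   29.5]), array([-2.000e-02, -0.000e+00,  3.131e+01]))
```

Emit:
jog_arm --pt "-49 -13 0 0 0 4 1" --pt "-98 -27 0 0 0 8 1" --pt "-147 -40 0 0 0 12 1" --pt "-196 -54 0 0 0 16 1" --pt "-245 -67 0 0 0 20 1" --pt "-294 -80 10 0 0 24 1" --pt "-343 -94 20 0 0 28 1" --pt "-391 -107 30 0 0 31.3 1"

```text
time: 2.1
tool_pos: [0.5457, -0.1289, 0.4042]
tool_rot: [-3.141, -0.0, 1.669]
wrist_force: [0.4, 0.8, -0.2]
gripper_width: 0.0876
finger_force: 0.0
```

Emit:
jog_arm --pt "0 0 0 0 0 0 1" --pt "0 0 0 0 0 0 1"

```text
time: 2.35
tool_pos: [0.5452, -0.1269, 0.4042]
tool_rot: [-3.14, -0.001, 1.671]
wrist_force: [-0.5, 1.0, -0.2]
gripper_width: 0.0878
finger_force: 0.0
```

```bash
python3 - <<'E'
from h import *
p,d,K,W=shot('wrist'); s=sense(); print(s['time'],s['tool_pos'],np.degrees(s['tool_rot']),s['q'].round(2))
cv2.imwrite('pics/w1.png',p[:,:,::-1]); pickle.dump((p,d,K,W),open('w1.pkl','wb')); print(W.round(3))
E
```

```text
2.4 [ 0.54522999 -0.12625142  0.40446699] [-1.79969902e+02 -5.21019809e-02  9.58410605e+01] [-0.39  0.33  0.63  1.87 -0.23  1.02  0.44]
[[ 0.995  0.097  0.026  0.538]
 [ 0.1   -0.957 -0.271 -0.053]
 [-0.001  0.272 -0.962  0.384]
 [ 0.     0.     0.     1.   ]]
```

View pics/w1.png

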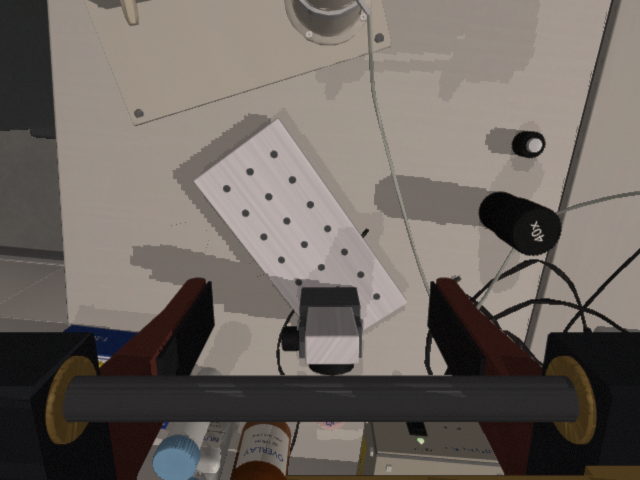

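The wrist view looks straight at the foot's front. The dark front face spans cols 301–360, with its lower edge near row 288; the post is the light area at (330,335), and the can is at (520,225). I'll measure these edges with sub-pixel profiles.

```bash
python3 - <<'E'
from h import *
p,d,K,W=pickle.load(open('w1.pkl','rb'))
g=cv2.cvtColor(p,cv2.COLOR_RGB2GRAY).astype(float)
def ray(u,v,z):
    r=W[:3,:3]@np.array([(u-K[0,2])/K[0,0],(v-K[1,2])/K[1,1],1]); return (W[:3,3]+r*(z-W[2,3])/r[2])*1e3
def fit(P,t):
    vx,vy,x,y=cv2.fitLine(np.float32(P),cv2.DIST_HUBER,0,.01,.01).ravel(); a=np.degrees(np.arctan2(vy,vx)); print(t,len(P),'ang',round(a,2),'pt',round(x,1),round(y,1)); return a,x,y
# lower front edge: per column largest drop around row 280-296
def edge(prof,sgn):
    dd=np.gradient(prof)*sgn; i=int(np.argmax(dd)); 
    if 0<i<len(dd)-1:
        a,b,c=dd[i-1:i+2]; i=i+.5*(a-c)/(a-2*b+c+1e-9)
    return i
E=[(u,278+edge(g[278:298,u],-1)) for u in range(306,356,2)]
print(np.round(E,1)[::3].tolist()); P=[ray(u,v,.02)[:2] for u,v in E]; fit(P,'front low z20')
E2=[(u,298+edge(g[298:318,u],1)) for u in range(310,352,2)]; print(np.round(E2,1)[::3].tolist())
# left/right edges of front face, rows 291-303
for sg,t,lo,hi in((-1,'L',292,312),(1,'R',350,370)):
    e=[(lo+edge(g[v,lo:hi],sg),v) for v in range(290,304,2)]; print(t,np.round(e,1).tolist(), ray(*e[0],.022).round(1))
for sg,t,lo,hi in((1,'postL',296,312),(-1,'postR',346,366)):
    e=[(lo+edge(g[v,lo:hi],sg),v) for v in range(315,362,5)]; print(t,np.round(e,1).tolist())
C=cloud(d,K,W)*1e3
for v in range(284,372,4): print(v,C[v,320].round(0),C[v,340].round(0))
c=cv2.resize(p[270:390,270:390],None,fx=5,fy=5,interpolation=cv2.INTER_CUBIC); cv2.imwrite('pics/w1c.png',c[...,::-1])
E
```

```text
[[306.0, 278.0], [312.0, 286.9], [318.0, 286.9], [324.0, 286.9], [330.0, 286.9], [336.0, 286.1], [342.0, 286.7], [348.0, 286.6], [354.0, 286.8]]
front low z20 25 ang 6.01 pt 562.8 -202.5
[[310.0, 306.3], [316.0, 306.5], [322.0, 306.4], [328.0, 306.4], [334.0, 306.4], [340.0, 306.4], [346.0, 306.6]]
L [[300.8, 290.0], [300.7, 292.0], [300.5, 294.0], [300.3, 296.0], [299.8, 298.0], [299.8, 300.0], [299.7, 302.0]] [ 535.2 -207.6   22. ]
R [[356.5, 290.0], [356.9, 292.0], [357.3, 294.0], [357.8, 296.0], [358.2, 298.0], [358.5, 300.0], [359.1, 302.0]] [ 585.2 -202.6   22. ]
postL [[306.7, 315.0], [306.2, 320.0], [305.5, 325.0], [296.0, 330.0], [304.7, 335.0], [304.8, 340.0], [305.1, 345.0], [305.1, 350.0], [305.2, 355.0], [306.1, 360.0]]
postR [[353.3, 315.0], [354.8, 320.0], [356.1, 325.0], [357.3, 330.0], [358.1, 335.0], [358.7, 340.0], [358.6, 345.0], [358.6, 350.0], [358.3, 355.0], [358.3, 360.0]]
284 [ 552. -201.   19.] [ 570. -199.   21.]
288 [ 552. -203.   25.] [ 570. -201.   25.]
292 [ 552. -203.   34.] [ 569. -201.   35.]
296 [ 552. -203.   41.] [ 569. -201.   41.]
300 [ 552. -203.   49.] [ 569. -201.   51.]
304 [ 552. -203.   58.] [ 569. -201.   58.]
308 [ 552. -203.   66.] [ 568. -202.   65.]
312 [ 552. -202.   75.] [ 568. -200.   76.]
316 [ 552. -200.   86.] [ 567. -198.   86.]
320 [ 552. -199.   95.] [ 566. -197.   96.]
324 [ 552. -197.  104.] [ 566. -196.  104.]
328 [ 552. -196.  113.] [ 565. -194.  114.]
332 [ 552. -195.  121.] [ 565. -194.  120.]
336 [ 552. -195.  126.] [ 565. -193.  127.]
340 [ 552. -198.  126.] [ 565. -195.  128.]
344 [ 552. -199.  129.] [ 565. -198.  129.]
348 [ 552. -202.  128.] [ 565. -200.  129.]
352 [ 553. -205.  128.] [ 566. -204.  129.]
356 [ 553. -208.  129.] [ 566. -207.  129.]
360 [ 553. -211.  129.] [ 566. -209.  130.]
364 [ 554. -217.  124.] [ 567. -216.  123.]
368 [ 554. -220.  124.] [ 568. -218.  125.]
```

View pics/w1c.png

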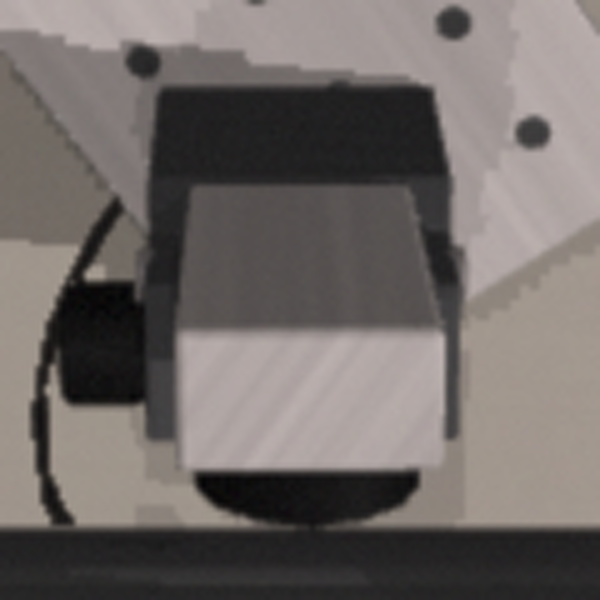

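The front lower edge centre is at (560.2, -203, 20) mm with an edge angle of about 5.9°. Its measured width of 50 mm matches the given size, so the final square yaw is about -84.1°. Next is the square.

```bash
python3 -c "
from h import *
print(delta(658.5,188,430,193.7))"
```

```text
(array([301.1, 144.6, -25.3]), array([ 2.000e-02, -6.000e-02, -9.786e+01]))
```

Emit:
jog_arm --pt "20 10 -25 0 0 -10 1" --pt "50 24 -30 0 0 -20 1" --pt "90 43 -30 0 0 -30 1" --pt "130 62 -30 0 0 -40 1" --pt "170 82 -30 0 0 -50 1" --pt "210 101 -30 0 0 -60 1" --pt "250 120 -30 0 0 -70 1" --pt "285 137 -25 0 0 -80 1"

```text
time: 3.4
tool_pos: [0.6525, 0.1736, 0.4305]
tool_rot: [3.14, 0.001, 3.077]
wrist_force: [0.4, 0.1, -0.1]
gripper_width: 0.0876
finger_force: 0.0
```

```bash
python3 -c "
from h import *
s=sense(); print(s['tool_pos'],np.degrees(s['tool_rot']),s['q'].round(2))
print(delta(658.5,188,400,193.7))"
```

```text
[0.65252746 0.17360366 0.43049157] [1.79905948e+02 4.40326060e-02 1.76293354e+02] [-0.53  0.46  0.26  1.54 -0.13  1.15  1.26]
(array([-5. , 14.7, 30.5]), array([  0.09,   0.06, -17.41]))
```

Emit:
jog_arm --pt "-3 8 15 0 0 -9 1" --pt "-5 15 30 0 0 -17.5 1" --pt "-5 15 30 0 0 -17.5 1" --pt "-5 15 30 0 0 -17.5 1"

```text
time: 3.9
tool_pos: [0.6589, 0.1849, 0.4006]
tool_rot: [3.141, 0.001, -2.912]
wrist_force: [0.8, 0.4, 0.2]
gripper_width: 0.0877
finger_force: 0.0
```

```bash
python3 - <<'E'
from h import *
p,d,K,W=shot('wrist'); s=sense(); print(s['time'],s['tool_pos'],np.degrees(s['tool_rot']))
cv2.imwrite('pics/w2.png',p[:,:,::-1]); pickle.dump((p,d,K,W),open('w2.pkl','wb'))
C=cloud(d,K,W)*1e3; Q=C[(d>0)&(abs(C[...,2]-127)<5)&(abs(C[...,0]-659)<45)&(abs(C[...,1]-188)<35)]
r=cv2.minAreaRect(Q[:,:2].astype(np.float32)); print('blade top',len(Q),Q[:,2].mean(),r)
Q=C[(d>0)&(abs(C[...,2]-10)<4)&(abs(C[...,0]-634)<70)&(abs(C[...,1]-182)<50)]
r=cv2.minAreaRect(Q[:,:2].astype(np.float32)); print('base',len(Q),r)
print(delta(658.5,188,233,193.7))
E
```

```text
3.95 [0.65910341 0.18453849 0.40078229] [ 1.79995162e+02  7.41677186e-02 -1.66869680e+02]
blade top 1827 126.9452024455007 ((657.8967895507812, 189.8253173828125), (50.67258071899414, 13.962014198303223), 14.35200023651123)
base 3719 ((633.6318359375, 183.5850067138672), (100.1741714477539, 35.65678787231445), 14.104667663574219)
(array([  0. ,   3.5, 167.8]), array([ 0.  ,  0.07, -0.57]))
```

View pics/w2.png

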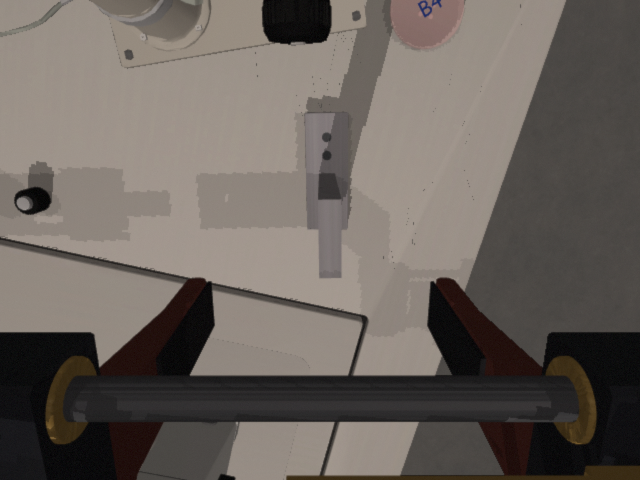

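The square is upright between the open fingers, with its blade at (330,235), centred (658,189.5) and yaw 14.1°. I'll descend and grip.

```bash
python3 -c "
from h import *
print(delta(658,189.5,235,194.1))"
```

```text
(array([  0.2,   5.1, 165.8]), array([ 0.  ,  0.07, -0.97]))
```

Emit:
jog_arm --pt "0 5 40 0 0 -1 1" --pt "0 5 85 0 0 -1 1" --pt "0 5 120 0 0 -1 1" --pt "0 5 145 0 0 -1 1" --pt "0 5 160 0 0 -1 1" --pt "0 5 166 0 0 -1 1" --pt "0 5 166 0 0 -1 1"

```text
time: 4.82
tool_pos: [0.6584, 0.1893, 0.2343]
tool_rot: [3.142, 0.001, -2.893]
wrist_force: [0.7, -1.1, -0.1]
gripper_width: 0.0878
finger_force: 0.0
```

```bash
python3 -c "
from h import *
print(delta(658,189.5,235,194.1))"
```

```text
(array([ 0.3,  0.3, -0.7]), array([0.  , 0.05, 0.12]))
```

Emit:
jog_arm --pt "0 0 0 0 0 0 0.4" --pt "0 0 0 0 0 0 0.2" --pt "0 0 0 0 0 0 0.1" --pt "0 0 0 0 0 0 0" --pt "0 0 0 0 0 0 0" --pt "0 0 0 0 0 0 0" --pt "0 0 0 0 0 0 0" --pt "0 0 0 0 0 0 0" --squeeze 45

```text
time: 5.82
tool_pos: [0.658, 0.1894, 0.2335]
tool_rot: [3.141, -0.0, -2.893]
wrist_force: [0.0, 1.0, 6.0]
gripper_width: 0.0134
finger_force: 45.0
```

```bash
python3 -c "
from h import *
s=sense();print(s['time'],s['tool_pos'],np.degrees(s['tool_rot']),s['wrist_force'],s['finger_force'],s['gripper_width'])
print(delta(658,189.5,235,194.1))"
```

```text
5.825 [0.65803588 0.18942323 0.2334964 ] [ 1.79987270e+02 -1.17327686e-02 -1.65755234e+02] [0.01800166 0.95902857 6.01254237] 44.996069796364395 0.013408983833987455
(array([ 0. ,  0.1, -1.5]), array([ 0.01, -0.01,  0.14]))
```

```bash
python3 -c "
from h import *
print(delta(658,189.5,455,194.2));print(delta(554,-143.3,455,95.9))"
```

```text
(array([ 1.000e-01,  1.000e-01, -2.215e+02]), array([ 0.01, -0.01,  0.04]))
(array([ 182.8, -296.8, -221.5]), array([-0.000e+00, -2.000e-02,  9.834e+01]))
```

Emit:
jog_arm --pt "0 0 -20 0 0 0 0" --pt "0 0 -60 0 0 0 0" --pt "0 0 -115 0 0 0 0" --pt "0 0 -170 0 0 0 0" --pt "0 0 -210 0 0 0 0" --pt "0 0 -222 0 0 0 0" --pt "0 0 -222 0 0 0 0"

```text
time: 6.7
tool_pos: [0.6579, 0.1891, 0.4556]
tool_rot: [3.142, 0.0, -2.893]
wrist_force: [0.5, -0.3, -4.8]
gripper_width: 0.014
finger_force: 45.0
```

```bash
python3 -c "
from h import *
s=sense();print(s['time'],s['tool_pos'],np.degrees(s['tool_rot']),s['wrist_force'],s['finger_force'],s['gripper_width'],s['q'].round(2))
print(delta(554,-143.3,455,95.9))"
```

```text
6.7 [0.6578669  0.18913165 0.45557269] [ 1.79995546e+02  1.80103105e-03 -1.65764928e+02] [ 0.48774169 -0.31439584 -4.7939663 ] 44.99636086470673 0.014017914941580065 [-0.5   0.46  0.19  1.48 -0.09  1.21  1.52]
(array([ 182.4, -296.7,    0.5]), array([ 0.  , -0.  , 98.34]))
```

Emit:
jog_arm --pt "10 -16 0 0 0 8 0" --pt "28 -45 0 0 0 18 0" --pt "52 -84 0 0 0 28 0" --pt "76 -124 0 0 0 38 0" --pt "100 -163 0 0 0 48 0" --pt "124 -202 0 0 0 58 0" --pt "146 -238 0 0 0 68 0" --pt "164 -267 0 0 0 78 0"

```text
time: 7.7
tool_pos: [0.5634, -0.1115, 0.4533]
tool_rot: [-3.138, -0.001, 2.022]
wrist_force: [-0.0, 0.2, -3.3]
gripper_width: 0.014
finger_force: 45.0
```

```bash
python3 -c "
from h import *
s=sense();print(s['time'],s['tool_pos'],np.degrees(s['tool_rot']),s['wrist_force'])
print(delta(554,-143.3,455,95.9))"
```

```text
7.7 [ 0.56337855 -0.11150298  0.45329392] [-1.79769454e+02 -8.46256425e-02  1.15828172e+02] [-0.02412717  0.1699441  -3.34060658]
(array([-24.5, -22.3,  -1.7]), array([-0.24, -0.04, 19.93]))
```

Emit:
jog_arm --pt "-15 -13 0 0 0 10 0" --pt "-24 -22 0 0 0 20 0" --pt "-24 -22 30 0 0 20 0" --pt "-24 -22 75 0 0 20 0" --pt "-24 -22 120 0 0 20 0" --pt "-24 -22 155 0 0 20 0" --pt "-24 -22 175 0 0 20 0" --pt "-24 -22 178 0 0 20 0"

```text
time: 8.7
tool_pos: [0.5541, -0.1406, 0.2746]
tool_rot: [-3.135, -0.001, 1.68]
wrist_force: [0.9, -0.7, -3.4]
gripper_width: 0.0138
finger_force: 45.0
```

Emit:
jog_arm --pt "0 0 0 0 0 0 0" --pt "0 0 0 0 0 0 0"

```text
time: 8.95
tool_pos: [0.556, -0.1412, 0.2784]
tool_rot: [3.14, 0.0, 1.68]
wrist_force: [0.2, -0.2, -3.8]
gripper_width: 0.0137
finger_force: 45.0
```

```bash
python3 - <<'E'
from h import *
s=sense();print(s['time'],s['tool_pos'],np.degrees(s['tool_rot']),s['wrist_force'])
print(delta(554,-143.3,258,95.9))
p,d,K,W=shot('wrist'); q,dt,Kt,Wt=shot('top')
C=cloud(dt,Kt,Wt)*1e3; zt=s['tool_pos'][2]*1e3-233.5+127
m=(dt>0)&(abs(C[...,0]-558)<60)&(C[...,1]<-100)&(C[...,1]>-260)&(abs(C[...,2]-130)<60); print('z',zt,m.sum())
pickle.dump((q,dt,Kt,Wt,p,d,K,W),open('w3.pkl','wb'))
b=cv2.resize(q[190:310,380:460],None,fx=4,fy=4,interpolation=cv2.INTER_CUBIC); a=cv2.resize(p,(533,400)); a=np.pad(a,((0,80),(0,0),(0,0)))
cv2.imwrite('pics/w3.png',np.hstack([a,b[:, :260]])[...,::-1])
E
```

```text
8.95 [ 0.55597493 -0.14121549  0.278372  ] [1.79930133e+02 1.78433736e-02 9.62383493e+01] [ 0.22006219 -0.18923877 -3.83671538]
(array([-1.9, -2.2, 20.4]), array([0.07, 0.02, 0.34]))
z 171.87199553041893 26
```

View pics/w3.png

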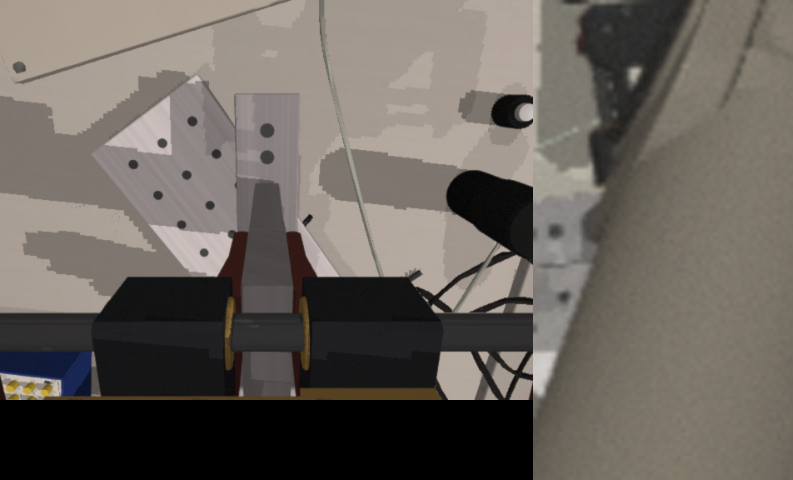

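The held square's base is straight in the wrist view (cols ~283–359 full-size), ahead of the foot. It overhangs the board's edge at the back, as the foot's angle implies. I'll use the held square to check the wrist camera's sideways bias.

```bash
python3 - <<'E'
from h import *
q,dt,Kt,Wt,p,d,K,W=pickle.load(open('w3.pkl','rb'))
C=cloud(d,K,np.array(camera_info('wrist')['mount']))*1e3  # tool coords
m=(d>0)&(abs(C[...,2]-(233.5-10))<4)&(abs(C[...,1])<30)&(C[...,0]>10)&(C[...,0]<95)
Q=C[m]; r=cv2.minAreaRect(Q[:,:2].astype(np.float32)); print('base in tool',len(Q),Q[:,2].mean(),r, Q[:,0].max())
# tilt of the base plane
A=np.c_[Q[:,:2],np.ones(len(Q))]; c=np.linalg.lstsq(A,Q[:,2],rcond=None)[0]; print('tilt deg',np.degrees(c[:2]).round(2))
for x in range(40,75,6):
    e=Q[abs(Q[:,0]-x)<2]; print(x,e[:,1].min().round(1),e[:,1].max().round(1))
# board level beside it
w=cloud(d,K,W)*1e3; mm=(d>0)&(abs(w[...,2]-20)<5)&(abs(w[...,0]-510)<25)&(abs(w[...,1]+110)<20); print('board z',np.median(w[mm][:,2]),mm.sum())
E
```

```text
base in tool 9457 223.46167715340462 ((42.303367614746094, 0.13562774658203125), (64.55614471435547, 36.074562072753906), 0.04615247994661331) 74.57500040505415
tilt deg [ 0.07 -0.06]
40 -17.7 18.1
46 -17.5 17.9
52 -17.9 17.8
58 -17.8 18.2
64 -17.6 18.0
70 -17.9 17.8
board z 20.031332779140183 6061
```

Camera and grasp agree to about 0.1 mm, so I'm lowering to just above the board.

Emit:
jog_arm --pt "-1 -1 8 0 0 0.3 0" --pt "-2 -2 16 0 0 0.3 0" --pt "-2 -2 20 0 0 0.3 0" --pt "-2 -2 20 0 0 0.3 0" --pt "-2 -2 20 0 0 0.3 0"

```text
time: 9.68
tool_pos: [0.5541, -0.1434, 0.2577]
tool_rot: [3.141, 0.0, 1.674]
wrist_force: [-0.0, 0.3, -3.7]
gripper_width: 0.0139
finger_force: 45.0
```

```bash
cat > st.py <<'E'
from h import *
s=sense();print(s['time'],(s['tool_pos']*1e3).round(2),np.degrees(s['tool_rot']).round(2),'F',s['wrist_force'].round(1),'M',s['moment'].round(2),s['finger_force'].round(1))
a=np.radians(s_yaw:=-84.1); f=np.array([np.cos(a),np.sin(a)]); l=np.array([-f[1],f[0]])
h=s['tool_pos'][:2]*1e3+25.4*f-[560.2,-203]; print('heel in foot frame: x',(h@f).round(2),'y',(h@l).round(2),'z',(s['tool_pos'][2]*1e3-253.5).round(2),'yaw err',(np.degrees(s['tool_rot'][2])-95.9).round(2))
print('F along foot x,y',(s['wrist_force'][:2]@f).round(1),(s['wrist_force'][:2]@l).round(1))
E
python3 st.py
```

```text
Traceback (most recent call last):
  File "st.py", line 2, in <module>
    s=sense();print(s['time'],(s['tool_pos']*1e3).round(2),np.degrees(s['tool_rot']).round(2),'F',s['wrist_force'].round(1),'M',s['moment'].round(2),s['finger_force'].round(1))
                                                                                                                                                     ^^^^^^^^^^^^^^^^^^^^^^^
AttributeError: 'float' object has no attribute 'round'
```

Emit:
jog_arm --pt "0 0 1.5 0 0 0 0" --pt "0 0 3 0 0 0 0" --pt "0 0 4 0 0 0 0" --pt "0 0 4.5 0 0 0 0" --pt "0 0 4.5 0 0 0 0"

```text
time: 10.3
tool_pos: [0.554, -0.1433, 0.2535]
tool_rot: [3.141, -0.0, 1.675]
wrist_force: [-2.2, 0.9, 2.2]
gripper_width: 0.0142
finger_force: 45.0
```

```bash
sed -i "s/s\['finger_force'\].round(1)/s['finger_force']/" st.py; python3 st.py
```

```text
10.3 [ 554.01 -143.32  253.49] [ 1.7999e+02 -1.0000e-02  9.5940e+01] F [-2.2  0.9  2.2] M [0.08 0.53 0.02] 44.99754386838447
heel in foot frame: x -34.6 y -0.02 z -0.01 yaw err 0.04
F along foot x,y -1.1 -2.1
```

The square is down on the board (z matches, ~6 N). Sliding it forward.

Emit:
jog_arm --pt "-3 0 0 0 0 0 0" --pt "-8 0 0 0 0 0 0" --pt "-13 0 0 0 0 0 0" --pt "-18 0 0 0 0 0 0" --pt "-21 0 0 0 0 0 0" --pt "-23 0 0 0 0 0 0" --pt "-23 0 0 0 0 0 0"

```text
time: 11.18
tool_pos: [0.5568, -0.1665, 0.2535]
tool_rot: [3.14, 0.001, 1.674]
wrist_force: [0.8, 3.4, 4.9]
gripper_width: 0.0137
finger_force: 45.0
```

```bash
python3 st.py
```

```text
11.175 [ 556.78 -166.52  253.46] [1.7992e+02 4.0000e-02 9.5920e+01] F [0.8 3.4 4.9] M [ 0.83 -0.33  0.02] 44.995163337875965
heel in foot frame: x -11.24 y 0.35 z -0.04 yaw err 0.02
F along foot x,y -3.3 1.2
```

Emit:
jog_arm --pt "-2 -0.3 0 0 0 0 0" --pt "-4 -0.3 0 0 0 0 0" --pt "-6 -0.3 0 0 0 0 0" --pt "-8 -0.3 0 0 0 0 0" --pt "-9.5 -0.3 0 0 0 0 0" --pt "-10 -0.3 0 0 0 0 0" --pt "-10 -0.3 0 0 0 0 0"

```text
time: 12.05
tool_pos: [0.5576, -0.1739, 0.2535]
tool_rot: [3.142, -0.004, 1.677]
wrist_force: [-0.4, 10.3, 10.1]
gripper_width: 0.014
finger_force: 45.0
```

```bash
python3 st.py
```

```text
12.05 [ 557.56 -173.88  253.52] [180.    -0.22  96.07] F [-0.4 10.3 10.1] M [ 2.3   0.23 -0.04] 44.99602314839592
heel in foot frame: x -3.84 y 0.37 z 0.02 yaw err 0.17
F along foot x,y -10.3 0.7
```

Emit:
jog_arm --pt "-1 -0.2 0 0 0 0 0" --pt "-2 -0.3 0 0 0 0 0" --pt "-3 -0.3 0 0 0 0 0" --pt "-4 -0.3 0 0 0 0 0" --pt "-4 -0.3 0 0 0 0 0"

```text
time: 12.68
tool_pos: [0.5578, -0.1779, 0.2535]
tool_rot: [3.141, -0.004, 1.677]
wrist_force: [-0.4, 10.7, 9.7]
gripper_width: 0.0139
finger_force: 45.0
```

```bash
python3 st.py
```

```text
12.675 [ 557.84 -177.86  253.54] [179.98  -0.21  96.08] F [-0.4 10.7  9.7] M [2.25 0.05 0.05] 44.996237565800925
heel in foot frame: x 0.15 y 0.23 z 0.04 yaw err 0.18
F along foot x,y -10.6 0.7
```

Emit:
jog_arm --pt "-0.5 -0.2 0 0 0 0 0" --pt "-1 -0.2 0 0 0 0 0" --pt "-1.5 -0.2 0 0 0 0 0" --pt "-1.5 -0.2 0 0 0 0 0"

```text
time: 13.18
tool_pos: [0.5579, -0.1782, 0.2535]
tool_rot: [3.142, -0.006, 1.678]
wrist_force: [-1.6, 15.1, 13.8]
gripper_width: 0.0136
finger_force: 45.0
```

```bash
python3 st.py
```

```text
13.175 [ 557.91 -178.24  253.54] [179.99  -0.32  96.13] F [-1.6 15.1 13.8] M [2.84 0.19 0.  ] 44.99464372456572
heel in foot frame: x 0.53 y 0.27 z 0.04 yaw err 0.23
F along foot x,y -15.2 -0.0
```

Emit:
jog_arm --pt "0.3 0 0 0 -0.2 0 0" --pt "0.6 0 0 0 -0.4 0.1 0" --pt "0.8 0 0 0 -0.5 0.1 0" --pt "0.8 0 0 0 -0.5 0.1 0"

```text
time: 13.68
tool_pos: [0.5579, -0.1767, 0.2535]
tool_rot: [-3.141, 0.002, 1.677]
wrist_force: [-0.5, 15.3, 13.1]
gripper_width: 0.0138
finger_force: 45.0
```

```bash
python3 st.py; python3 - <<'E'
from h import *
p,d,K,W=shot('wrist'); q,dt,Kt,Wt=shot('scene'); pickle.dump((p,d,K,W,q,dt,Kt,Wt),open('w4.pkl','wb'))
a=cv2.resize(p[100:420,160:480],(400,400)); b=cv2.resize(q[270:410,300:470],None,fx=2.35,fy=2.85,interpolation=cv2.INTER_CUBIC)[:400,:400]
cv2.imwrite('pics/w4.png',np.hstack([a,np.pad(b,((0,400-b.shape[0]),(0,0),(0,0)))])[...,::-1])
C=cloud(d,K,np.array(camera_info('wrist')['mount']))*1e3
m=(d>0)&(abs(C[...,2]-(233.5-10))<4)&(abs(C[...,1])<30)&(C[...,0]>10)&(C[...,0]<95)
Q=C[m]; r=cv2.minAreaRect(Q[:,:2].astype(np.float32)); print('base in tool',r); A=np.c_[Q[:,:2],np.ones(len(Q))]; c=np.linalg.lstsq(A,Q[:,2],rcond=None)[0]; print('tilt in tool',np.degrees(c[:2]).round(2))
C=cloud(d,K,W)*1e3; Q=C[m]; A=np.c_[Q[:,:2],np.ones(len(Q))]; c=np.linalg.lstsq(A,Q[:,2],rcond=None)[0]; print('tilt world',np.degrees(c[:2]).round(2),Q[:,2].mean())
E
```

```text
13.675 [ 557.86 -176.75  253.47] [-1.7999e+02  1.0000e-01  9.6060e+01] F [-0.5 15.3 13.1] M [3.85 0.22 0.07] 44.99786864859743
heel in foot frame: x -0.95 y 0.37 z -0.03 yaw err 0.16
F along foot x,y -15.3 1.1
base in tool ((42.52223587036133, 0.17380905151367188), (36.132469177246094, 64.993896484375), 89.9902114868164)
tilt in tool [-0.02 -0.03]
tilt world [ 0.02 -0.08] 30.061872287939956
```

View pics/w4.png

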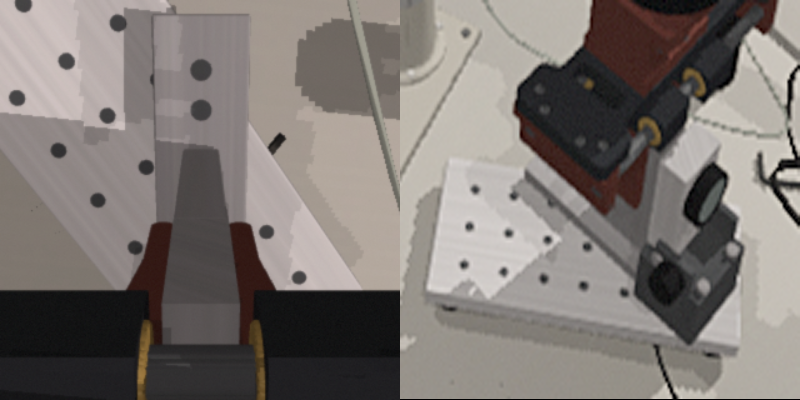

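The square is flat (tilt under 0.1°), and the post stands upright against the blade in the scene crop (690,190). One small extra push should confirm that it's fully home.

Emit:
jog_arm --pt "-0.5 -0.3 0 0 0 0 0" --pt "-1 -0.5 0 0 0 0 0" --pt "-1.5 -0.5 0 0 0 0 0" --pt "-1.5 -0.5 0 0 0 0 0"

```text
time: 14.28
tool_pos: [0.5578, -0.1772, 0.2535]
tool_rot: [-3.142, 0.0, 1.678]
wrist_force: [-1.3, 20.2, 14.3]
gripper_width: 0.0137
finger_force: 45.0
```

```bash
python3 st.py
```

```text
14.275 [ 557.84 -177.22  253.48] [-1.800e+02  1.000e-02  9.612e+01] F [-1.3 20.2 14.3] M [ 4.1   0.22 -0.02] 44.9955541225512
heel in foot frame: x -0.48 y 0.3 z -0.02 yaw err 0.22
F along foot x,y -20.3 0.8
```

Emit:
jog_arm --pt "0.7 0 0 0 0.05 0 0" --pt "0.7 0 0 0 0.05 0 0" --pt "0.7 0 0 0 0.05 0 0" --pt "0.7 0 0 0 0.05 0 0"

```text
time: 14.78
tool_pos: [0.5578, -0.1771, 0.2535]
tool_rot: [3.141, 0.001, 1.677]
wrist_force: [0.3, 16.8, 12.5]
gripper_width: 0.0139
finger_force: 45.0
```

```bash
python3 st.py; python3 - <<'E'
from h import *
# post top from the scene camera: compare rear/upper post region with the leaning state
for f,i in(('scene.pkl',0),('w4.pkl',4)):
    t=pickle.load(open(f,'rb')); C=cloud(t[i+1],t[i+2],t[i+3])*1e3
    m=(t[i+1]>0)&(abs(C[...,2]-128)<5)&(abs(C[...,0]-560)<25)&(C[...,1]<-188)&(C[...,1]>-235); Q=C[m]; a=np.radians(-84); f_=[np.cos(a),np.sin(a)]; u=(Q[:,:2]-[560.2,-203])@f_; print(f,len(Q),np.percentile(u,[2,50,98]).round(1))
E
```

```text
14.775 [ 557.77 -177.13  253.46] [1.7999e+02 3.0000e-02 9.6100e+01] F [ 0.3 16.8 12.5] M [3.73 0.14 0.01] 44.99770992958702
heel in foot frame: x -0.59 y 0.24 z -0.04 yaw err 0.2
F along foot x,y -16.7 2.0
scene.pkl 380 [-9.1  3.7 19.5]
w4.pkl 395 [-1.4 10.6 26.9]
```

Force rose about 5 N with under 0.1 mm of movement, so the heel is home. I'll take one closer scene look at the blade–post contact and the post's uprightness.

```bash
python3 - <<'E'
from h import *
q,d,K,W=shot('scene'); t=pickle.load(open('scene.pkl','rb'))
a=np.hstack([cv2.resize(x[295:395,385:450],None,fx=6,fy=6,interpolation=cv2.INTER_CUBIC) for x in(t[0],q)])
cv2.imwrite('pics/s5.png',a[...,::-1])
A=np.radians(-84.0); f=np.array([np.cos(A),np.sin(A)]); l=np.array([-f[1],f[0]])
for n,dd in(('lean',t[1]),('now',d)):
    C=cloud(dd,K,W)*1e3; D=C[...,:2]-[560.2,-203]; u=D@f; v=D@l; z=C[...,2]
    # -y side face of the post: v about -18, plus top; profile of u-range by height
    m=(dd>0)&(abs(v+18)<2.5)&(u>-20)&(u<35)
    for z0 in range(85,130,8):
        k=m&(abs(z-z0)<4); print(n,z0,k.sum(),(np.percentile(u[k],[3,97]).round(1) if k.sum()>5 else ''))
    k=(dd>0)&(abs(v)<14)&(u>-15)&(u<35)&(z>118)&(z<136); P=np.c_[u[k],np.ones(k.sum())]; c=np.linalg.lstsq(P,z[k],rcond=None)[0]; print('top slope rad',c.round(3),k.sum(),np.percentile(u[k],[2,98]).round(1))
E
```

```text
lean 85 41 [-0.9 16.4]
lean 93 43 [-3.4 14.9]
lean 101 43 [-3.8 19.3]
lean 109 67 [-5.8 22.8]
lean 117 61 [-8.9 22. ]
lean 125 64 [-8.4 10.6]
top slope rad [ -0.191 126.955] 362 [-8.9 20.7]
now 85 48 [-18.4  19.3]
now 93 57 [-19.6  19.1]
now 101 55 [-18.3  27. ]
now 109 86 [-16.3  29. ]
now 117 58 [-14.4  28.2]
now 125 54 [ 0.2 18.9]
top slope rad [ -0.248 129.879] 384 [-3.5 29.1]
```

View pics/s5.png

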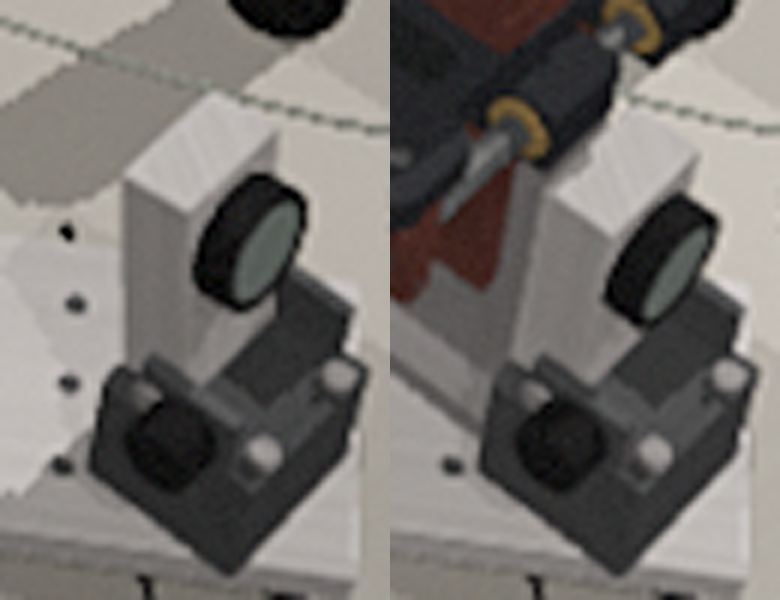

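The right half of the picture shows the blade flush against the post (about (545,200)) and the post upright. Its top shifted 8.5 mm, against about 8.7 mm expected at that height. Handing in.

```bash
python3 -c "
from plant import *
print(finish_job())"
```

```text
the job is handed in; nothing more can be done
None
```

The job is handed in at about 15 s: the gripper still holds the square flat on the board with its heel home in the corner, about 17 N against the post and 13 N down, and the post measures upright to within about 0.3°. Nothing was moved near the can, hex key or dish lid, though I did not re-check their positions at the end.

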